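# Swing the kitchen scale round on the board stop

## Task

The kitchen scale stands with its display facing left, so the cook cannot read it. Push it against the steel post on the worktop and swing it a quarter turn round the post, anticlockwise seen from above, so that its display faces the robot, squarely to the front edge of the worktop, and its left side (as seen by the robot) rests against the post. Keep the scale flat on the worktop, and leave the mug and the wooden trivet where they are.

Things in the scene. Friction and masses are not known exactly. Their poses are not given: they have to be found in the camera images.
- scale: white square kitchen scale, 120 x 120 x 30 mm, 0.4 to 0.8 kg, steel weighing plate, rubber feet; its sides stand 4 to 27 mm above the worktop. Origin: centre of its underside. Own axes: display edge at -x (display 43 mm from the middle), y to its left side seen from the display, z up. Starts with -x to the robot's left, +y facing the post, at most 25 mm off, the post slightly left of its middle
- post: upright round steel post (a board stop) fixed to the worktop, 20 mm in diameter and 40 mm high, beyond the scale at the start. Origin: centre of its foot; its axes are parallel to the world axes: -x points to the robot and the worktop's front edge, y to the robot's left. When pushed against it the scale tends to pivot on the touching point rather than slide along it
- trivet: loose square slatted wooden trivet, 120 x 120 mm and 24 mm high, to the left of the scale; a bystander of nearly the same size, without a display. Origin: centre of its underside
- mug: loose white mug, 84 x 113 mm over its handle and 88 mm high, to the right of the work; a bystander. Origin: centre of its underside
Not all that is in view belongs to the job. There is more than one size of the post; the job needs the smaller.

How it is judged (in metres and radians):
On the way:
1. the scale is pushed against the post while its display still faces sideways (not yet turned half way) (contact force between scale and post above 0.3 N and angle between the x axis of scale and the x axis of post, either way round above 0.8 rad), for 0.05 s.
At the end, for the whole second after the job is handed in: The scale lies flat and still on the worktop, its display facing the robot within 12 degrees, to the right of the post with its left side against it (gap under 15 mm, the post somewhere along that side) (angle between the x axis of scale and the x axis of post, either way round below 0.21 rad and y of scale in the frame of post below 0 m and y of post in the frame of scale between 0.05 and 0.085 m and x of post in the frame of scale between -0.065 and 0.065 m and height (world z) of scale below 0.005 m and angle between scale's own z axis and vertical below 0.1 rad and linear speed of scale below 0.01 m/s); the robot touches nothing.
It fails at once if the scale is lifted or tipped (height (world z) of scale above 0.02 m or angle between scale's own z axis and vertical above 0.3 rad).
It fails at once if the trivet is moved (distance of trivet from where it was at the start of the episode above 0.03 m).
It fails at once if the mug is moved (distance of mug from where it was at the start of the episode above 0.03 m).
It also fails if it takes over 51 s, if anything falls off the work surface, if the arm or the gripper's body presses on something with over 40 N, if the wrist force passes 120 N, or if a joint passes its speed limit or range.

## Robot

A 6-joint arm with a two-finger parallel gripper is mounted at the origin on a cart in front of the work surface, level with it; the furniture and walls round the work are solid. World frame = base frame: x ahead of the robot, y to its left, z up, the work surface at z = 0. Lengths are in m, angles in degrees, forces in N, time in s.
With the tool pointing down it reaches from about 0.3 to 0.75 m from the base axis. Payload 8.5 kg.
Tool frame: the origin (TCP) lies between the finger pads; the fingertips stand 17 mm ahead of it and the grasp point (between the pads) lies 2 mm behind it; z points along the fingers, y is the direction in which the jaws open and shut (so a half turn about z gives the same grasp; the last joint's range is limited). The gripper opens to 85 mm and grips with 20 to 120 N. Pads are 22 mm wide; open, the fingers measure 114 mm over their backs; the gripper's body (76 mm by 85 mm) begins 54 mm behind the grasp point. The pads swing forward as they close: fully open they stand 13 mm farther back than shut.
Start: joints at [58.596, 21.807, 74.336, -0, 83.858, -12.336], TCP at [0.18, 0.52, 0.223] pointing down, gripper open.
Joint ranges: [-178.18, 178.18], [-50.72, 133.34], [12.68, 142.11], [-81.47, 261.47], [9.98, 163.14], [-165.26, 165.26]. Speed limits (degrees/s): [136.94, 136.94, 180, 180, 180, 180].

## Interface

Orientations are given as a 3x3 rotation matrix whose columns are the frame's x, y, z axes.
In Python, from rig import readout, eyes, env gives the robot as it stands.
- The arm moves only by the tool arm_command, never from a script. Its argument "rows" is text: rows parted by semicolons, each of 7 numbers parted by spaces: the closure, from 0 (fully open) to 1 (shut), then the shift along the tool's x, y, z in mm, then the turn, a rotation vector about the tool's x, y, z in degrees. In form: grip dx dy dz rx ry rz; .... A call has 1 to 5 rows; each row shifts and turns the commanded pose from where the row before left it, along the tool's axes as they then stand; what a row does not reach is not made up. A row lasts 1/12 s, in which the tool goes at most 41.7 mm and 7.16 degrees, less where a joint would pass 70% of its speed; a pose out of reach is approached as far as the arm can. A call with a gripper value outside its range is refused whole. The fingers move at their own pace and stop on an object; "squeeze" is the grip in N (left out, the last holds). Time passes only in rows, so rows that do not move let the fingers close. It gives the time, the measured TCP pose, the force and the opening at its end, in the units of the state.
- readout.observe(): the state, without advancing time (a new reading comes with each control period).
- eyes.get_image(name): name is "scene" or "top"; returns the picture (400x640x3 uint8, red, green, blue); there is no depth.
- eyes.camera_model(name): a dict with "mtx" (3x3 intrinsics, pixels), "view" (4x4, takes a point from world to camera coordinates). Camera axes: x right, y up, looking along -z (the intrinsics and any distortion apply to the point x, -y, -z); pixel columns grow to the right and rows downward; lengths in m; the calibration is good to about 2 mm. A picture is of the moment at which its call begins. camera_model takes no time and is no camera call.
- env.close_job(): hands the job in, once; it reports no verdict.
The state is a dict: "time_s": time; "q": joint angles; "qvel": joint speeds; "joint_efforts": joint torques, N m; "position": TCP position; "tool_rot": TCP orientation; "ft_force": force on the tool from outside, world axes, zero at the start; "wrist_torque": the same for the moment, N m; "grip_width": finger opening in m.
Only numpy, scipy, OpenCV 4.12 (cv2) and the standard library are available. Lean on these libraries where they do the work, as an engineer would, in place of code of your own. Each camera call takes 0.05 s, during which the arm holds its last target. There are 200 camera calls.

## Working session

There is one attempt and no reset: what is moved stays moved. The work goes in short steps, Python scripts to look and compute and a tool call to move; the robot and the scene stay as the last step left them, time stands still between calls to the robot, and variables do not carry over. Pictures are saved under pics/ and viewed, about 8 in all and at most 12, crops included, and the job is handed in when it is done.

Besides the shell and the picture viewer there is one more tool, called after ">>>" by a JSON object that holds its "op" and its "data". arm_command: Moves the arm, as the interface text tells. Its arguments: {"type":"object","properties":{"rows":{"type":"string"},"squeeze":{"type":"number"}},"required":["rows"]}

```bash
ls; mkdir -p pics
python3 - <<'E'
from rig import readout, eyes, env
import cv2,numpy as np
for n in("scene","top"):
    im=eyes.get_image(n); cv2.imwrite(f"pics/{n}0.png",im[:,:,::-1])
    m=eyes.camera_model(n); print(n,m)
s=readout.observe(); print(s)
E
```

```text
pics
scene {'mtx': array([[366.7504705 ,   0.        , 323.59450427],
       [  0.        , 366.7504705 , 200.12051232],
       [  0.        ,   0.        ,   1.        ]]), 'view': array([[-0.82764961, -0.5611774 , -0.00872116,  0.47725227],
       [ 0.36360644, -0.54797059,  0.75333829, -0.27681293],
       [-0.42753537,  0.62032907,  0.65757536, -0.64113229],
       [ 0.        ,  0.        ,  0.        ,  1.        ]])}
top {'mtx': array([[446.21940951,   0.        , 326.38999927],
       [  0.        , 446.21940951, 197.97687168],
       [  0.        ,   0.        ,   1.        ]]), 'view': array([[ 0.02147364, -0.99957208, -0.01986308, -0.05104975],
       [ 0.98804403,  0.01818372,  0.15309587, -0.58834333],
       [-0.15266917, -0.02291312,  0.9880117 , -1.11790428],
       [ 0.        ,  0.        ,  0.        ,  1.        ]])}
{'time_s': 0.1, 'q': array([ 5.85956300e+01,  2.18385933e+01,  7.43781985e+01, -7.12812136e-04,
        8.38595191e+01, -1.23360159e+01]), 'qvel': array([ 0.07868525, -0.08391327, -0.06871937,  0.01105713, -0.07160391,
        0.00926067]), 'joint_efforts': array([ 3.52986128e-03, -4.49211144e+01, -2.31658745e+01, -1.50451178e-04,
        3.63448074e-03, -9.28886408e-06]), 'position': array([0.17954612, 0.51958249, 0.22227284]), 'tool_rot': array([[-9.45129843e-01,  3.26694219e-01, -6.83449991e-04],
       [ 3.26694820e-01,  9.45129191e-01, -1.14321733e-03],
       [ 2.72466043e-04, -1.30376839e-03, -9.99999113e-01]]), 'ft_force': array([ 0.31508146,  0.31953799, -0.56231236]), 'wrist_torque': array([-0.00172327, -0.01041923,  0.06134699]), 'grip_width': 0.08519049207886259}
```

View pics/top0.png

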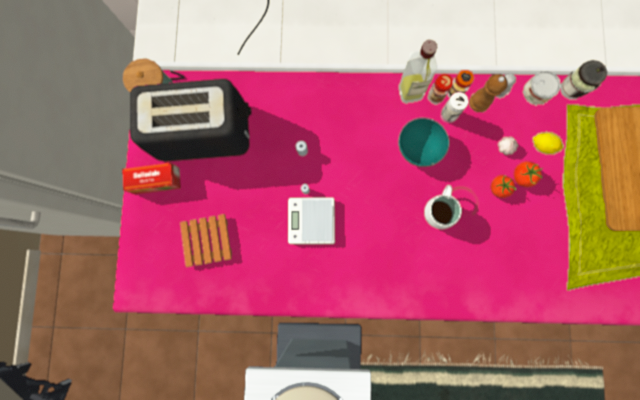

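View pics/scene0.png

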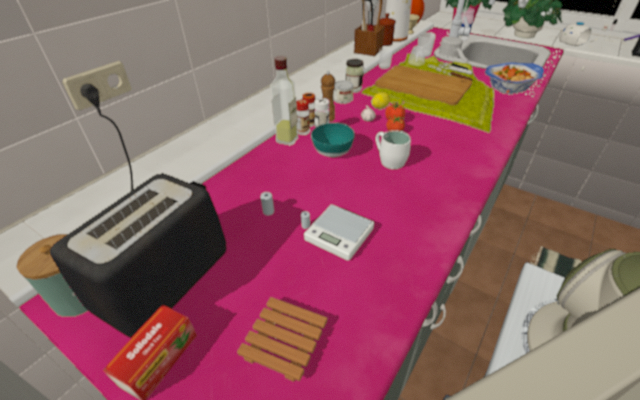

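Top view: two upright posts at about (301,148), the larger, and (305,188), the smaller and nearest the scale's far side. The scale is at (311,221), with its display at (294,221) facing left. The trivet is at (206,240) and the mug at (441,210). The small post fits the description. I'll measure it and confirm in a crop.

```bash
cat > h.py <<'E'
from rig import readout, eyes, env
import cv2,numpy as np
def ray(n,uv,z):
    m=eyes.camera_model(n);K,V=m["mtx"],m["view"]
    d=np.linalg.inv(K)@[uv[0],uv[1],1]; d=V[:3,:3].T@(d*[1,-1,-1])
    c=-V[:3,:3].T@V[:3,3]; return (c+d*(z-c[2])/d[2])
def proj(n,p):
    m=eyes.camera_model(n);q=m["view"][:3,:3]@p+m["view"][:3,3];q=m["mtx"]@(q*[1,-1,-1]);return q[:2]/q[2]
def blobs(n,im,box,lo=0,hi=90,vmin=130,area=20):
    x0,y0,x1,y1=box
    hsv=cv2.cvtColor(im,cv2.COLOR_RGB2HSV)
    m=((hsv[...,1]<hi)&(hsv[...,2]>vmin)).astype(np.uint8)
    k=np.zeros_like(m);k[y0:y1,x0:x1]=m[y0:y1,x0:x1]
    cs,_=cv2.findContours(k,cv2.RETR_EXTERNAL,cv2.CHAIN_APPROX_NONE)
    return [c for c in cs if cv2.contourArea(c)>area]
E
python3 - <<'E'
from h import *
np.set_printoptions(precision=4,suppress=True)
im=eyes.get_image("top")
for c in blobs("top",im,(270,135,350,255)):
    r=cv2.minAreaRect(c);print(r)
    if cv2.contourArea(c)>500:
        p=cv2.boxPoints(r);P=np.array([ray("top",q,.03) for q in p]);print(P,P.mean(0),np.linalg.norm(P[1]-P[0]),np.linalg.norm(P[2]-P[1]))
    else: print(cv2.boundingRect(c),ray("top",r[0],.04))
for n,uv in(("big",(301,146)),("small",(305,187))): print(n,ray("top",uv,.04))
for n,uv in(("small",(306,213)),("big",(267,195)),):print(n,"scene",ray("scene",uv,.04))
hsv=cv2.cvtColor(im,cv2.COLOR_RGB2HSV)
print("trivet",[ray("top",u,.024) for u in((180,222),(224,213),(231,262),(187,268))])
print("mug rim",ray("top",(441,210),.088),ray("top",(446,188),.06), "table front",ray("top",(114,310),0),ray("top",(560,322),0))
cv2.imwrite("pics/crop.png",cv2.resize(im[135:255,270:350,::-1],None,fx=5,fy=5,interpolation=cv2.INTER_CUBIC))
E
```

```text
((310.9999694824219, 220.0), (45.99999237060547, 45.99999237060547), 90.0)
[[ 0.5923  0.0626  0.03  ]
 [ 0.5945 -0.059   0.03  ]
 [ 0.4736 -0.0613  0.03  ]
 [ 0.4711  0.0584  0.03  ]] [0.5329 0.0002 0.03  ] 0.12163957996695828 0.12096229469318132
((304.5, 188.5), (9.0, 7.0), 90.0)
(301, 184, 8, 10) [0.6141 0.0189 0.04  ]
((301.0, 146.5), (11.0, 10.0), 90.0)
(296, 141, 11, 12) [0.7276 0.0315 0.04  ]
big [0.729  0.0316 0.04  ]
small [0.6181 0.0177 0.04  ]
small scene [0.6166 0.0147 0.04  ]
big scene [0.7372 0.0156 0.04  ]
trivet [array([0.521 , 0.3475, 0.024 ]), array([0.5472, 0.2318, 0.024 ]), array([0.4191, 0.2062, 0.024 ]), array([0.4012, 0.3205, 0.024 ])]
mug rim [ 0.5576 -0.3257  0.088 ] [ 0.6184 -0.3461  0.06  ] table front [0.2878 0.514  0.    ] [ 0.2848 -0.6455  0.    ]
```

View pics/crop.png

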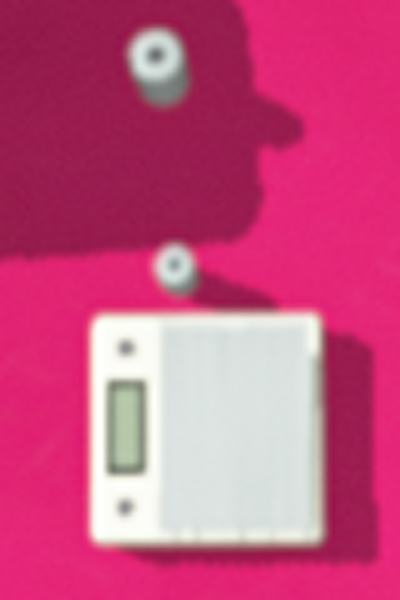

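The crop confirms it: the small post is at crop (175,265), just beyond the scale and slightly left of its middle. The larger post behind it at (155,55) is the decoy.

Positions: post at about (0.618, 0.018); scale centre (0.533, 0.000), yaw about -90°, with a 15 mm gap. I'll push the scale's near face, right of the post, with closed fingers, then follow the arc.

>>> {"op": "arm_command", "data": {"rows": "1 -20 -22 0 0 0 0;1 -20 -22 0 0 0 0;1 -20 -22 0 0 0 0;1 -20 -22 0 0 0 0;1 -20 -22 0 0 0 0", "squeeze": 40}}

```text
time_s: 0.57
position: [0.2384, 0.3818, 0.2226]
tool_rot: [[-0.945, 0.326, -0.0], [0.326, 0.945, -0.0], [0.0, -0.0, -1.0]]
ft_force: [0.1, 0.4, -0.5]
grip_width: 0.0257
```

>>> {"op": "arm_command", "data": {"rows": "1 -20 -22 0 0 0 0;1 -20 -22 0 0 0 0;1 -20 -22 0 0 0 0;1 -20 -22 0 0 0 0;1 -20 -22 0 0 0 0"}}

```text
time_s: 0.98
position: [0.2969, 0.2452, 0.2228]
tool_rot: [[-0.945, 0.326, -0.0], [0.326, 0.945, -0.0], [0.0, -0.0, -1.0]]
ft_force: [0.7, 0.2, 0.9]
grip_width: -0.0002
```

>>> {"op": "arm_command", "data": {"rows": "1 -20 -22 0 0 0 0;1 -20 -22 0 0 0 0;1 -20 -22 0 0 0 0;1 -20 -22 0 0 0 0;1 -20 -22 0 0 0 0"}}

```text
time_s: 1.4
position: [0.3555, 0.1085, 0.2228]
tool_rot: [[-0.945, 0.327, 0.0], [0.327, 0.945, 0.0], [-0.0, 0.0, -1.0]]
ft_force: [0.6, 0.5, -1.0]
grip_width: -0.0002
```

>>> {"op": "arm_command", "data": {"rows": "1 -20 -22 0 0 0 0;1 -20 -22 0 0 0 0;1 -20 -22 0 0 0 0;1 -20 -22 0 0 0 0;1 -20 -22 0 0 0 0"}}

```text
time_s: 1.82
position: [0.4142, -0.0282, 0.2227]
tool_rot: [[-0.945, 0.327, -0.0], [0.327, 0.945, 0.0], [0.0, 0.0, -1.0]]
ft_force: [0.0, 0.7, 0.6]
grip_width: 0.0002
```

>>> {"op": "arm_command", "data": {"rows": "1 0 0 0 0 0 7;1 0 0 0 0 0 7;1 0 0 0 0 0 7;1 0 0 0 0 0 7;1 0 0 0 0 0 7"}}

```text
time_s: 2.23
position: [0.4138, -0.0268, 0.2227]
tool_rot: [[-0.582, 0.813, -0.0], [0.813, 0.582, 0.0], [0.0, -0.0, -1.0]]
ft_force: [0.2, 0.2, 0.5]
grip_width: 0.0
```

>>> {"op": "arm_command", "data": {"rows": "1 0 0 0 0 0 7;1 0 0 0 0 0 7;1 0 0 0 0 0 7;1 0 0 0 0 0 7;1 0 0 0 0 0 7"}}

```text
time_s: 2.65
position: [0.4138, -0.0267, 0.2227]
tool_rot: [[-0.01, 1.0, -0.0], [1.0, 0.01, 0.0], [0.0, -0.0, -1.0]]
ft_force: [0.3, -0.5, 1.0]
grip_width: -0.0001
```

>>> {"op": "arm_command", "data": {"rows": "1 0 0 0 0 0 7;1 0 0 0 0 0 7;1 0 0 0 0 0 7;1 0 0 0 0 0 7;1 0 0 0 0 0 7"}}

```text
time_s: 3.07
position: [0.4138, -0.0267, 0.2227]
tool_rot: [[0.565, 0.825, -0.0], [0.825, -0.565, 0.0], [-0.0, -0.0, -1.0]]
ft_force: [0.6, -0.3, 0.7]
grip_width: 0.0002
```

>>> {"op": "arm_command", "data": {"rows": "1 0 0 0 0 0 7;1 0 0 0 0 0 7;1 0 0 0 0 0 7;1 0 0 0 0 0 7;1 0 0 0 0 0 7"}}

```text
time_s: 3.48
position: [0.4138, -0.0267, 0.2227]
tool_rot: [[0.936, 0.352, -0.0], [0.352, -0.936, 0.0], [-0.0, -0.0, -1.0]]
ft_force: [0.5, 0.4, -1.1]
grip_width: -0.0
```

>>> {"op": "arm_command", "data": {"rows": "1 0 0 0 0 0 7;1 0 0 0 0 0 7;1 0 0 0 0 0 7;1 0 0 0 0 0 0"}}

```text
time_s: 3.82
position: [0.4139, -0.0267, 0.2227]
tool_rot: [[1.0, -0.006, -0.0], [-0.006, -1.0, 0.0], [-0.0, -0.0, -1.0]]
ft_force: [-0.0, 0.3, -0.8]
grip_width: 0.0001
```

>>> {"op": "arm_command", "data": {"rows": "1 0 3 35 0 0 0;1 0 3 35 0 0 0;1 0 3 35 0 0 0;1 0 3 35 0 0 0;1 0 1 30 0 0 0"}}

```text
time_s: 4.23
position: [0.4135, -0.0398, 0.0511]
tool_rot: [[1.0, 0.003, -0.0], [0.003, -1.0, 0.0], [-0.0, -0.0, -1.0]]
ft_force: [1.1, -0.2, -1.1]
grip_width: 0.0005
```

>>> {"op": "arm_command", "data": {"rows": "1 0 0 8 0 0 0;1 0 0 8 0 0 0;1 0 0 7 0 0 0;1 10 0 0 0 0 0;1 10 0 0 0 0 0"}}

```text
time_s: 4.65
position: [0.4347, -0.0398, 0.0307]
tool_rot: [[1.0, 0.0, 0.001], [0.0, -1.0, -0.001], [0.001, 0.001, -1.0]]
ft_force: [-0.4, -0.5, -0.1]
grip_width: 0.0
```

Run:
```python
from h import *
im=eyes.get_image("scene"); cv2.imwrite("pics/s1.png",cv2.resize(im[100:340,200:460,::-1],None,fx=3,fy=2.5,interpolation=cv2.INTER_CUBIC))
```

```text
(no output)
```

View pics/s1.png

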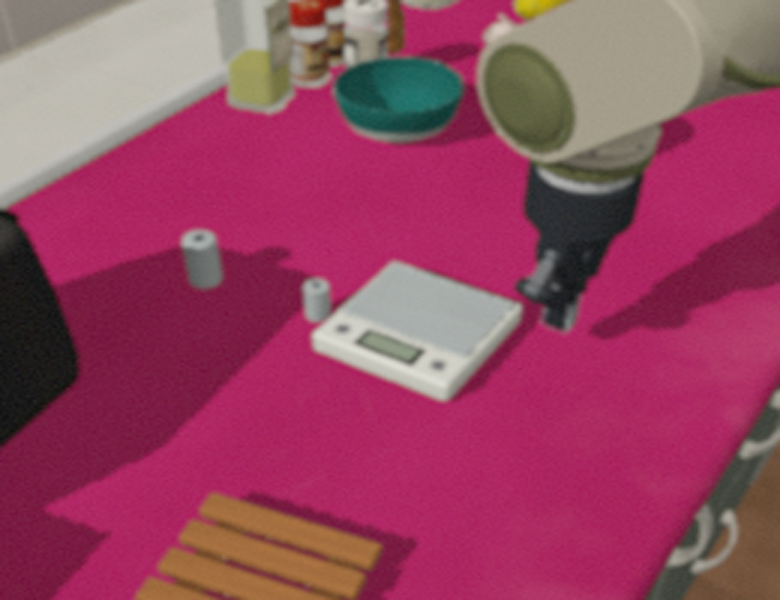

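The closed fingers (560,320 in the crop) are low, just behind the scale's near face, and the post is clear in front of it. Now I push.

>>> {"op": "arm_command", "data": {"rows": "1 6 0 0 0 0 0;1 6 0 0 0 0 0;1 6 0 0 0 0 0;1 5 0 0 0 0 0;1 5 0 0 0 0 0"}}

```text
time_s: 5.12
position: [0.4625, -0.0398, 0.03]
tool_rot: [[1.0, -0.001, 0.0], [-0.001, -1.0, -0.0], [0.0, 0.0, -1.0]]
ft_force: [0.5, -0.0, -0.1]
grip_width: 0.0004
```

>>> {"op": "arm_command", "data": {"rows": "1 3 0 0 0 0 0;1 3 0 0 0 0 0;1 3 0 0 0 0 0;1 3 0 0 0 0 0;1 3 0 0 0 0 0"}}

```text
time_s: 5.53
position: [0.4772, -0.0398, 0.0298]
tool_rot: [[1.0, -0.001, -0.0], [-0.001, -1.0, 0.0], [-0.0, -0.0, -1.0]]
ft_force: [-0.3, -0.6, 0.1]
grip_width: -0.0001
```

```bash
cat >> h.py <<'E'
def scalepose(tag):
    # display (green-grey dark) + top outline in top view; scene view for check
    im=eyes.get_image("top"); cv2.imwrite(f"pics/{tag}t.png",cv2.resize(im[130:260,250:410,::-1],None,fx=4,fy=4,interpolation=cv2.INTER_CUBIC))
    for c in blobs("top",im,(240,120,420,270)):
        r=cv2.minAreaRect(c);P=np.array([ray("top",q,.03) for q in cv2.boxPoints(r)])
        print(np.round(r[0],1),np.round(r[1],1),round(r[2],1),P.mean(0).round(4),[round(np.linalg.norm(P[i]-P[i-1]),3) for i in(0,1)],"edge deg",round(np.degrees(np.arctan2(*(P[1]-P[0])[1::-1])),1))
    s=readout.observe();print(s["time_s"],s["position"].round(4),s["ft_force"].round(1))
E
python3 -c "
from h import *
scalepose('p1')"
```

```text
[314.5 233. ] [72. 85.] 90.0 [ 0.4997 -0.0097  0.03  ] [np.float64(0.188), np.float64(0.225)] edge deg -88.9
[304.5 188.5] [9. 7.] 90.0 [0.6159 0.0196 0.03  ] [np.float64(0.024), np.float64(0.019)] edge deg -89.0
[301.  146.5] [11. 10.] 90.0 [0.7304 0.0324 0.03  ] [np.float64(0.031), np.float64(0.027)] edge deg -89.1
5.5833 [ 0.4777 -0.0399  0.0299] [ 0.6 -0.6 -0.7]
```

View pics/p1t.png

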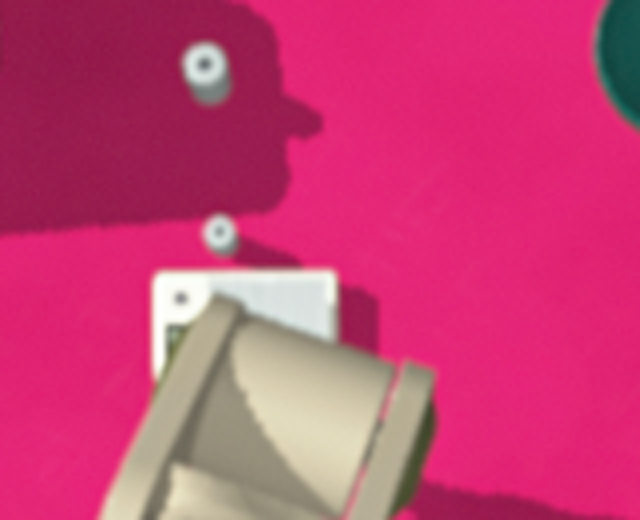

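The arm covers the near part. The scale hasn't moved and there is no force yet, so the fingers are thinner than assumed. I'll keep pushing and watch the force.

>>> {"op": "arm_command", "data": {"rows": "1 2 0 0 0 0 0;1 2 0 0 0 0 0;1 2 0 0 0 0 0"}}

```text
time_s: 5.83
position: [0.4831, -0.0398, 0.0298]
tool_rot: [[1.0, -0.001, -0.0], [-0.001, -1.0, 0.0], [-0.0, -0.0, -1.0]]
ft_force: [0.3, 0.3, -0.2]
grip_width: -0.0001
```

>>> {"op": "arm_command", "data": {"rows": "1 2 0 0 0 0 0;1 2 0 0 0 0 0;1 2 0 0 0 0 0"}}

```text
time_s: 6.08
position: [0.4891, -0.0398, 0.0298]
tool_rot: [[1.0, -0.001, -0.0], [-0.001, -1.0, 0.0], [-0.0, -0.0, -1.0]]
ft_force: [0.3, -0.1, -0.3]
grip_width: -0.0002
```

>>> {"op": "arm_command", "data": {"rows": "1 2 0 0 0 0 0;1 2 0 0 0 0 0;1 2 0 0 0 0 0"}}

```text
time_s: 6.33
position: [0.4952, -0.0398, 0.0298]
tool_rot: [[1.0, -0.001, 0.0], [-0.001, -1.0, 0.0], [0.0, -0.0, -1.0]]
ft_force: [0.5, 0.5, -0.2]
grip_width: -0.0004
```

```bash
cat >> h.py <<'E'
def edges(tag):
    # lines of the far edge + right edge of the white top in the top view, from mask contour points
    im=eyes.get_image("scene"); cv2.imwrite(f"pics/{tag}s.png",cv2.resize(im[100:340,200:460,::-1],None,fx=3,fy=2.5,interpolation=cv2.INTER_CUBIC))
E
python3 -c "
from h import *
scalepose('p2');edges('p2')"
```

```text
[316.1 233.7] [71.6 91.1] 14.7 [ 0.4984 -0.0142  0.03  ] [np.float64(0.184), np.float64(0.238)] edge deg -12.6
[301.  146.5] [11. 10.] 90.0 [0.7304 0.0324 0.03  ] [np.float64(0.031), np.float64(0.027)] edge deg -89.1
6.3833 [ 0.4955 -0.0399  0.0298] [ 0.1  0.4 -0.6]
```

View pics/p2s.png

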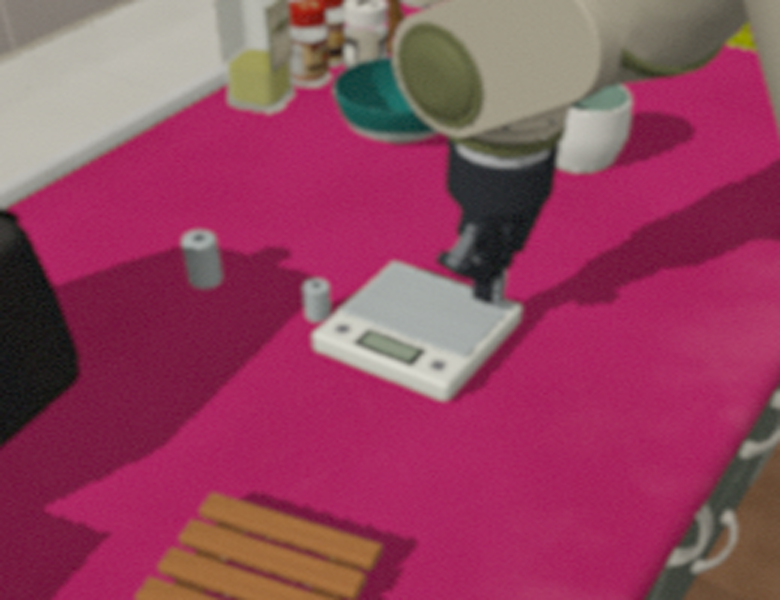

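The fingers appear at crop (490,298), overlapping the scale's top, with no force. I'll check the projection before moving.

Run:
```python
from h import *
f=lambda p:((proj("scene",np.array(p))-[200,100])*[3,2.5]).round(0)
print("tip z.013",f([.4955,-.04,.013]),"tip .035",f([.4955,-.04,.035]),"tip.03",f([.4955,-.04,.03]))
for p in([.473,-.06,.03],[.473,.06,.03],[.593,-.06,.03],[.593,.06,.03]):print(p,f(p))
for c in((521,308),(445,392),(398,263),(313,340)):print(c,ray("scene",(c[0]/3+200,c[1]/2.5+100),.03).round(3))
print("tip seen",[ray("scene",(488/3+200,300/2.5+100),z).round(3) for z in(.013,.03,.04)])
```

```text
tip z.013 [484. 319.] tip .035 [486. 302.] tip.03 [485. 306.]
[0.473, -0.06, 0.03] [523. 303.]
[0.473, 0.06, 0.03] [443. 385.]
[0.593, -0.06, 0.03] [395. 256.]
[0.593, 0.06, 0.03] [308. 329.]
(521, 308) [ 0.471 -0.053  0.03 ]
(445, 392) [0.468 0.066 0.03 ]
(398, 263) [ 0.585 -0.053  0.03 ]
(313, 340) [0.582 0.07  0.03 ]
tip seen [array([ 0.506, -0.064,  0.013]), array([ 0.498, -0.048,  0.03 ]), array([ 0.493, -0.039,  0.04 ])]
```

The tips are really about level with the TCP height (about 0.035), so they skimmed over the plate without touching it. The stated 17 mm tip offset doesn't hold here. I'll back off and descend in small guarded steps.

>>> {"op": "arm_command", "data": {"rows": "1 -14 0 -1 0 0 0;1 -14 0 0 0 0 0;1 -14 0 0 0 0 0;1 -14 0 0 0 0 0;1 -9 0 0 0 0 0"}}

```text
time_s: 6.85
position: [0.4286, -0.0395, 0.0308]
tool_rot: [[1.0, -0.001, -0.001], [-0.001, -1.0, 0.0], [-0.001, -0.0, -1.0]]
ft_force: [-0.6, 0.3, -0.2]
grip_width: 0.0003
```

>>> {"op": "arm_command", "data": {"rows": "1 0 0 3 0 0 0;1 0 0 3 0 0 0;1 0 0 2 0 0 0;1 0 0 0 0 0 0"}}

```text
time_s: 7.18
position: [0.4305, -0.0398, 0.0223]
tool_rot: [[1.0, -0.001, -0.0], [-0.001, -1.0, 0.0], [-0.0, -0.0, -1.0]]
ft_force: [-0.3, -0.3, 0.8]
grip_width: -0.0002
```

>>> {"op": "arm_command", "data": {"rows": "1 0 0 2 0 0 0;1 0 0 2 0 0 0;1 0 0 0 0 0 0"}}

```text
time_s: 7.43
position: [0.43, -0.0397, 0.0184]
tool_rot: [[1.0, -0.001, -0.0], [-0.001, -1.0, 0.0], [-0.0, -0.0, -1.0]]
ft_force: [-0.0, -0.4, 0.1]
grip_width: -0.0
```

Run:
```python
from h import *
im=eyes.get_image("scene"); cv2.imwrite("pics/s3.png",cv2.resize(im[160:280,300:440,::-1],None,fx=5,fy=5,interpolation=cv2.INTER_CUBIC))
s=readout.observe();p=s["position"];print(p,s["ft_force"])
for dz in(-.02,-.01,0,.01,.02):print(dz,((proj("scene",p+[0,0,dz])-[300,160])*5).round())
```

```text
[ 0.43000881 -0.03971249  0.0186032 ] [-0.36349962 -0.06099323  0.33714919]
-0.02 [428. 416.]
-0.01 [430. 401.]
0 [432. 386.]
0.01 [434. 371.]
0.02 [437. 355.]
```

View pics/s3.png

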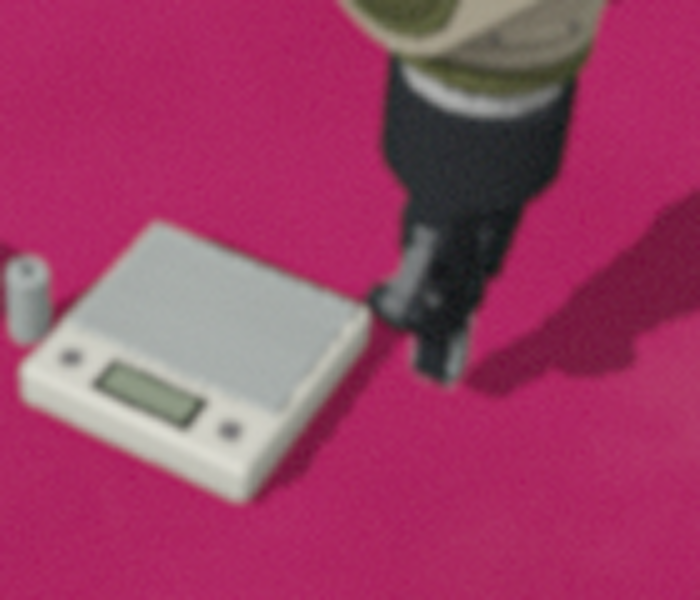

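The fingertip (438,384 in the crop) is at the height of the TCP and clear of the near face. I'll go 5 mm lower and push with force watch.

>>> {"op": "arm_command", "data": {"rows": "1 0 0 2 0 0 0;1 0 0 2 0 0 0;1 0 0 1 0 0 0;1 10 0 0 0 0 0;1 10 0 0 0 0 0"}}

```text
time_s: 7.9
position: [0.4499, -0.0397, 0.0137]
tool_rot: [[1.0, -0.001, -0.001], [-0.001, -1.0, 0.0], [-0.001, -0.0, -1.0]]
ft_force: [0.5, 0.0, 0.4]
grip_width: 0.0001
```

>>> {"op": "arm_command", "data": {"rows": "1 3 0 0 0 0 0;1 3 0 0 0 0 0;1 3 0 0 0 0 0;1 3 0 0 0 0 0"}}

```text
time_s: 8.23
position: [0.4618, -0.0397, 0.0138]
tool_rot: [[1.0, -0.001, -0.0], [-0.001, -1.0, 0.0], [-0.0, -0.0, -1.0]]
ft_force: [-0.3, 0.5, -0.5]
grip_width: 0.0001
```

>>> {"op": "arm_command", "data": {"rows": "1 2 0 0 0 0 0;1 2 0 0 0 0 0;1 2 0 0 0 0 0"}}

```text
time_s: 8.48
position: [0.4667, -0.0396, 0.0136]
tool_rot: [[1.0, -0.001, -0.003], [-0.001, -1.0, 0.0], [-0.003, -0.0, -1.0]]
ft_force: [-5.9, -2.4, 2.3]
grip_width: 0.0001
```

>>> {"op": "arm_command", "data": {"rows": "1 2 0 0 0 0 0;1 2 0 0 0 0 0;1 2 0 0 0 0 0"}}

```text
time_s: 8.73
position: [0.4728, -0.0397, 0.0136]
tool_rot: [[1.0, -0.001, -0.003], [-0.001, -1.0, 0.0], [-0.003, -0.0, -1.0]]
ft_force: [-4.6, -1.6, 2.3]
grip_width: -0.0001
```

Contact at TCP x ≈ 0.464 with about 5 N sliding force. Next I seat the scale against the post.

>>> {"op": "arm_command", "data": {"rows": "1 2 0 0 0 0 0;1 2 0 0 0 0 0"}}

```text
time_s: 8.9
position: [0.4767, -0.0397, 0.0136]
tool_rot: [[1.0, -0.001, -0.003], [-0.001, -1.0, 0.0], [-0.003, -0.0, -1.0]]
ft_force: [-4.7, -2.3, 3.4]
grip_width: -0.0003
```

>>> {"op": "arm_command", "data": {"rows": "1 2 0 0 0 0 0;1 2 0 0 0 0 0"}}

```text
time_s: 9.07
position: [0.4808, -0.0397, 0.0136]
tool_rot: [[1.0, -0.001, -0.003], [-0.001, -1.0, 0.0], [-0.003, -0.0, -1.0]]
ft_force: [-6.1, -1.1, 1.7]
grip_width: 0.0004
```

```bash
python3 -c "
from h import *
im=eyes.get_image('scene');cv2.imwrite('pics/s4.png',cv2.resize(im[160:280,280:420,::-1],None,fx=5,fy=5,interpolation=cv2.INTER_CUBIC))"
```

```text
(no output)
```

View pics/s4.png

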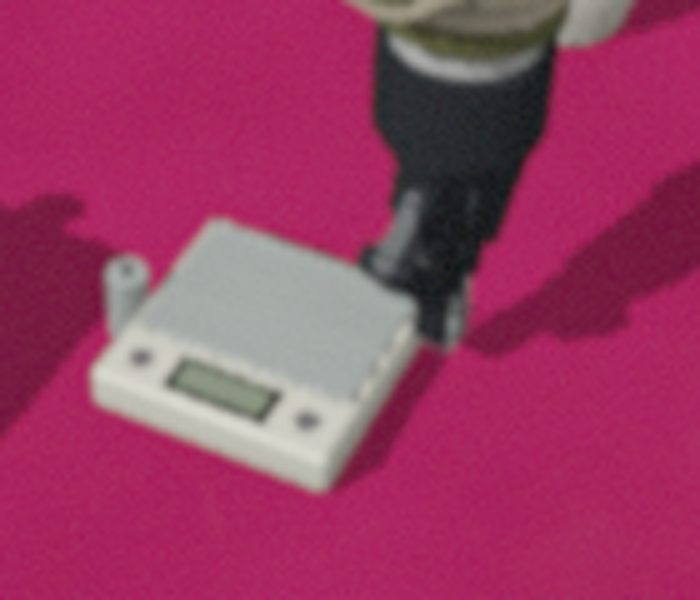

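The scale has turned a few degrees anticlockwise and just reaches the post (120,300 in the crop). I'll step the finger back, shift it outward along the face for a longer lever, and turn it with the face.

>>> {"op": "arm_command", "data": {"rows": "1 -8 0 0 0 0 -4;1 0 12 0 0 0 -4;1 0 12 0 0 0 0;1 3 0 0 0 0 0;1 2 0 0 0 0 0"}}

```text
time_s: 9.53
position: [0.4821, -0.0636, 0.0139]
tool_rot: [[0.991, 0.134, 0.001], [0.134, -0.991, -0.0], [0.001, 0.0, -1.0]]
ft_force: [-0.1, -0.1, 0.0]
grip_width: 0.0
```

>>> {"op": "arm_command", "data": {"rows": "1 2 0 0 0 0 0;1 2 0 0 0 0 0"}}

```text
time_s: 9.7
position: [0.4841, -0.0622, 0.0135]
tool_rot: [[0.99, 0.138, -0.004], [0.138, -0.99, -0.0], [-0.004, -0.0, -1.0]]
ft_force: [-12.1, -8.3, 5.9]
grip_width: -0.0002
```

>>> {"op": "arm_command", "data": {"rows": "1 2 0 0 0 0 0;1 2 0 0 0 0 0"}}

```text
time_s: 9.87
position: [0.4846, -0.0619, 0.0132]
tool_rot: [[0.99, 0.14, -0.012], [0.14, -0.99, -0.0], [-0.012, -0.001, -1.0]]
ft_force: [-28.5, -15.8, 14.9]
grip_width: 0.0004
```

The reaction points straight at the post, so finger friction is jamming the scale. I'll relieve it and move along the true arc around the post contact.

>>> {"op": "arm_command", "data": {"rows": "1 -3 2 0 0 0 0;1 2 4.6 0 0 0 -2;1 2.1 4.6 0 0 0 -2"}}

```text
time_s: 10.12
position: [0.4902, -0.072, 0.0134]
tool_rot: [[0.978, 0.209, -0.005], [0.209, -0.978, 0.001], [-0.004, -0.002, -1.0]]
ft_force: [-6.2, -2.3, 0.0]
grip_width: 0.0
```

>>> {"op": "arm_command", "data": {"rows": "1 2.1 4.6 0 0 0 -2;1 2.1 4.6 0 0 0 -2"}}

```text
time_s: 10.28
position: [0.4969, -0.0801, 0.0134]
tool_rot: [[0.961, 0.276, -0.004], [0.276, -0.961, 0.001], [-0.004, -0.002, -1.0]]
ft_force: [-5.1, -0.9, 0.1]
grip_width: -0.0
```

>>> {"op": "arm_command", "data": {"rows": "1 2.1 4.6 0 0 0 -2;1 2.1 4.6 0 0 0 -2"}}

```text
time_s: 10.45
position: [0.5039, -0.0877, 0.0134]
tool_rot: [[0.94, 0.342, -0.003], [0.342, -0.94, 0.001], [-0.003, -0.002, -1.0]]
ft_force: [-4.7, -0.3, 0.2]
grip_width: -0.0004
```

The force is down to 5 N and the scale is following, so I continue the arc.

>>> {"op": "arm_command", "data": {"rows": "1 2.1 4.6 0 0 0 -2;1 2.1 4.6 0 0 0 -2;1 2.1 4.6 0 0 0 -2;1 2.1 4.6 0 0 0 -2"}}

```text
time_s: 10.78
position: [0.5193, -0.1013, 0.0134]
tool_rot: [[0.883, 0.47, -0.002], [0.47, -0.883, 0.001], [-0.002, -0.002, -1.0]]
ft_force: [-2.7, 1.2, 1.0]
grip_width: 0.0
```

>>> {"op": "arm_command", "data": {"rows": "1 2.1 4.6 0 0 0 -2;1 2.1 4.6 0 0 0 -2;1 2.1 4.6 0 0 0 -2"}}

```text
time_s: 11.03
position: [0.5317, -0.11, 0.0135]
tool_rot: [[0.829, 0.559, -0.002], [0.559, -0.829, 0.001], [-0.001, -0.002, -1.0]]
ft_force: [-3.5, -0.9, 0.7]
grip_width: 0.0001
```

```bash
python3 -c "
from h import *
im=eyes.get_image('scene');cv2.imwrite('pics/s5.png',cv2.resize(im[160:280,270:410,::-1],None,fx=5,fy=5,interpolation=cv2.INTER_CUBIC))"
```

```text
(no output)
```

View pics/s5.png

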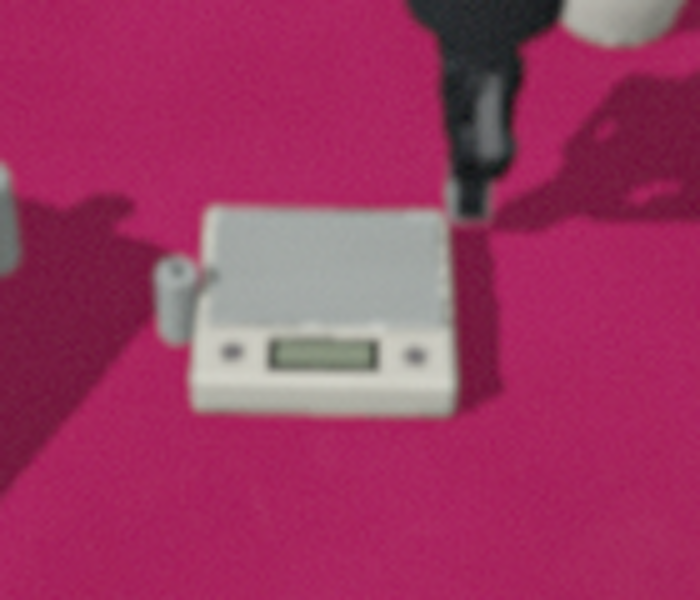

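The scale is turning flat against the post (175,300), with the finger at its far right corner (468,210). I'll work out the yaw from the top-edge points (192,378)-(457,380) and (210,208)-(447,212).

Run:
```python
from h import *
g=lambda c:ray("scene",(c[0]/5+270,c[1]/5+160),.03)
A,B,C,D=map(g,((192,378),(457,380),(447,212),(208,208)))
print(A,B,C,D,(A+B+C+D)/4)
for p,q in((A,B),(D,C),(B,C),(A,D)):d=q-p;print(np.linalg.norm(d).round(3),np.degrees(np.arctan2(d[1],d[0])).round(1))
print(g((177,270)),ray("scene",(177/5+270,270/5+160),.04))
```

```text
[0.57467485 0.06353148 0.03      ] [ 0.47462869 -0.00162704  0.03      ] [ 0.53545862 -0.09827633  0.03      ] [ 0.63622207 -0.03501402  0.03      ] [ 0.55524606 -0.01784648  0.03      ]
0.119 -146.9
0.119 -147.9
0.114 -57.8
0.116 -58.0
[0.62240307 0.00994693 0.03      ] [0.61576946 0.01828572 0.04      ]
```

The scale has turned 32°, with the post at scale (0.00, 0.071). The finger sits at scale x = 0.065, almost off the corner, so I'll shift it inward 16 mm and continue.

>>> {"op": "arm_command", "data": {"rows": "1 -6 0 0 0 0 0;1 0 -8 0 0 0 0;1 0 -8 0 0 0 0;1 3 0 0 0 0 0;1 2.5 1 0 0 0 0"}}

```text
time_s: 11.5
position: [0.5232, -0.0978, 0.0141]
tool_rot: [[0.83, 0.558, -0.0], [0.558, -0.83, 0.0], [0.0, -0.0, -1.0]]
ft_force: [0.7, 0.8, -0.3]
grip_width: -0.0003
```

>>> {"op": "arm_command", "data": {"rows": "1 1.9 4.4 0 0 0 -2;1 1.9 4.4 0 0 0 -2;1 1.9 4.4 0 0 0 -2"}}

```text
time_s: 11.75
position: [0.5353, -0.1057, 0.0138]
tool_rot: [[0.765, 0.643, -0.002], [0.643, -0.765, 0.0], [-0.001, -0.001, -1.0]]
ft_force: [-5.4, -1.3, 1.3]
grip_width: -0.0001
```

>>> {"op": "arm_command", "data": {"rows": "1 1.9 4.4 0 0 0 -2;1 1.9 4.4 0 0 0 -2;1 1.9 4.4 0 0 0 -2;1 1.9 4.4 0 0 0 -2"}}

```text
time_s: 12.08
position: [0.5527, -0.1146, 0.0138]
tool_rot: [[0.669, 0.744, -0.002], [0.744, -0.669, -0.002], [-0.003, -0.001, -1.0]]
ft_force: [-6.9, -7.3, 2.5]
grip_width: -0.0002
```

>>> {"op": "arm_command", "data": {"rows": "1 1.8 4.3 0 0 0 -2;1 1.8 4.3 0 0 0 -2;1 1.8 4.3 0 0 0 -2"}}

```text
time_s: 12.33
position: [0.5664, -0.1197, 0.0139]
tool_rot: [[0.587, 0.809, -0.002], [0.809, -0.587, -0.003], [-0.004, 0.001, -1.0]]
ft_force: [-5.4, -12.6, 0.4]
grip_width: -0.0003
```

```bash
cat >> h.py <<'E'
def quad(tag):
    im=eyes.get_image("scene");hsv=cv2.cvtColor(im,cv2.COLOR_RGB2HSV)
    cv2.imwrite(f"pics/{tag}.png",cv2.resize(im[140:280,250:410,::-1],None,fx=5,fy=4,interpolation=cv2.INTER_CUBIC))
    # display: greenish, inside the scale
    m=((hsv[...,0]>30)&(hsv[...,0]<75)&(hsv[...,1]>25)&(hsv[...,1]<120)).astype(np.uint8);k=np.zeros_like(m);k[190:270,270:400]=m[190:270,270:400]
    cs,_=cv2.findContours(k,cv2.RETR_EXTERNAL,cv2.CHAIN_APPROX_NONE)
    for c in cs:
        if cv2.contourArea(c)<30: continue
        P=np.array([ray("scene",p[0],.03)[:2] for p in c],np.float32)
        r=cv2.minAreaRect(P);b=cv2.boxPoints(r);e=max((b[1]-b[0],b[2]-b[1]),key=np.linalg.norm)
        print("display c",np.round(r[0],3),"size",np.round(r[1],3),"long edge deg",np.degrees(np.arctan2(e[1],e[0])).round(1)," px",c.mean((0,1)))
E
python3 -c "
from h import *
quad('s6')"
```

```text
display c [ 0.537 -0.007] size [0.046 0.016] long edge deg 51.7  px [338.75609756 223.58536585]
```

View pics/s6.png

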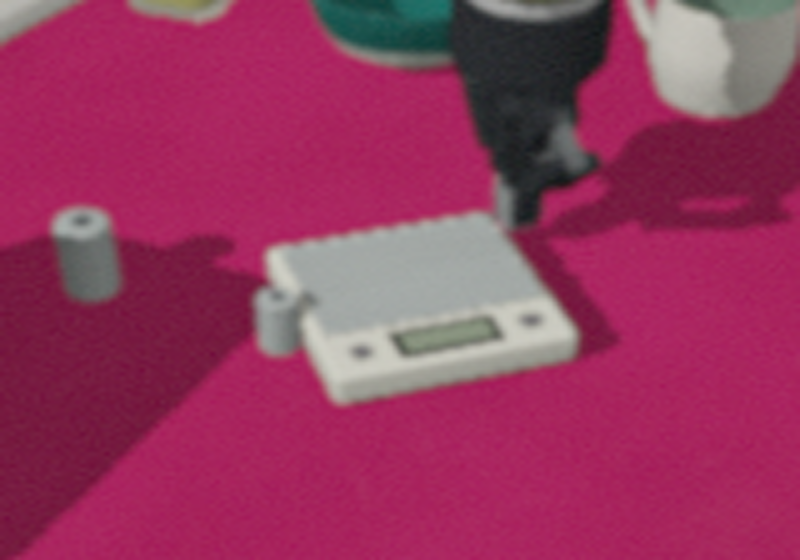

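The display's long edge puts the scale at 52° turned, in contact with the post; the post is at scale (0.005, 0.068). The tool matches within 2°. I'll ease the normal component and continue.

>>> {"op": "arm_command", "data": {"rows": "1 1.5 4.6 0 0 0 -2;1 1.5 4.6 0 0 0 -2;1 1.6 4.6 0 0 0 -2;1 1.6 4.5 0 0 0 -2"}}

```text
time_s: 12.72
position: [0.5856, -0.1248, 0.0139]
tool_rot: [[0.469, 0.883, -0.0], [0.883, -0.469, -0.004], [-0.003, 0.001, -1.0]]
ft_force: [-3.9, -10.1, -1.3]
grip_width: -0.0001
```

>>> {"op": "arm_command", "data": {"rows": "1 1.6 4.5 0 0 0 -2;1 1.6 4.5 0 0 0 -2;1 1.6 4.5 0 0 0 -2;1 1.6 4.5 0 0 0 -2"}}

```text
time_s: 13.05
position: [0.6052, -0.1271, 0.0141]
tool_rot: [[0.342, 0.94, 0.001], [0.94, -0.342, -0.005], [-0.004, 0.003, -1.0]]
ft_force: [-0.5, -11.8, -1.0]
grip_width: 0.0001
```

```bash
python3 -c "
from h import *
quad('s7')"
```

```text
display c [ 0.547 -0.027] size [0.044 0.018] long edge deg 66.4  px [340.5        217.30555556]
```

>>> {"op": "arm_command", "data": {"rows": "1 1.8 4.5 0 0 0 -2;1 1.8 4.5 0 0 0 -2;1 1.8 4.5 0 0 0 -2;1 1.8 4.5 0 0 0 -2"}}

```text
time_s: 13.43
position: [0.6252, -0.1266, 0.0144]
tool_rot: [[0.208, 0.978, 0.003], [0.978, -0.208, -0.007], [-0.006, 0.005, -1.0]]
ft_force: [1.2, -16.8, -1.5]
grip_width: -0.0002
```

>>> {"op": "arm_command", "data": {"rows": "1 1.8 4.5 0 0 0 -2;1 1.8 4.5 0 0 0 -2;1 1.8 4.5 0 0 0 -2;1 1.8 4.5 0 0 0 -2"}}

```text
time_s: 13.77
position: [0.6451, -0.1235, 0.0149]
tool_rot: [[0.071, 0.997, 0.006], [0.997, -0.071, -0.009], [-0.008, 0.007, -1.0]]
ft_force: [3.7, -20.1, -1.4]
grip_width: -0.0001
```

```bash
python3 -c "
from h import *
quad('s8')"
```

```text
display c [ 0.56  -0.045] size [0.044 0.017] long edge deg 84.6  px [339.41176471 210.85294118]
```

>>> {"op": "arm_command", "data": {"rows": "1 1.4 4.5 0 0 0 -2;1 1.4 4.5 0 0 0 -2;1 1.2 2 0 0 0 0"}}

```text
time_s: 14.07
position: [0.6569, -0.1202, 0.0152]
tool_rot: [[0.001, 1.0, 0.008], [1.0, -0.001, -0.009], [-0.009, 0.008, -1.0]]
ft_force: [6.0, -20.8, -1.6]
grip_width: 0.0
```

>>> {"op": "arm_command", "data": {"rows": "1 -3 0 0 0 0 0;1 -8 0 0 0 0 0;1 -20 0 0 0 0 0;1 -20 0 0 0 0 0;1 -10 0 -20 0 0 0"}}

```text
time_s: 14.48
position: [0.6518, -0.1771, 0.0303]
tool_rot: [[0.002, 1.0, -0.006], [1.0, -0.002, 0.003], [0.003, -0.006, -1.0]]
ft_force: [-1.0, 0.6, 0.6]
grip_width: -0.0002
```

```bash
python3 -c "
from h import *
quad('s9');scalepose('p9')"
```

```text
display c [ 0.565 -0.049] size [0.043 0.016] long edge deg 88.4  px [338.7        209.16666667]
[323.5 252.5] [33. 89.] 90.0 [ 0.4487 -0.0343  0.03  ] [np.float64(0.085), np.float64(0.232)] edge deg -88.8
[338.2 243.6] [43.8 13.4] 26.6 [ 0.4724 -0.072   0.03  ] [np.float64(0.113), np.float64(0.035)] edge deg -25.3
[268. 235.] [68. 56.] 90.0 [0.4919 0.1116 0.03  ] [np.float64(0.178), np.float64(0.148)] edge deg -88.9
[301.  146.5] [11. 10.] 90.0 [0.7304 0.0324 0.03  ] [np.float64(0.031), np.float64(0.027)] edge deg -89.1
[367.2 182. ] [ 90.2 134.5] 52.6 [ 0.639  -0.1468  0.03  ] [np.float64(0.237), np.float64(0.365)] edge deg -50.8
14.5833 [ 0.6549 -0.1782  0.0361] [ 0.7 -0.5  0.4]
```

View pics/s9.png

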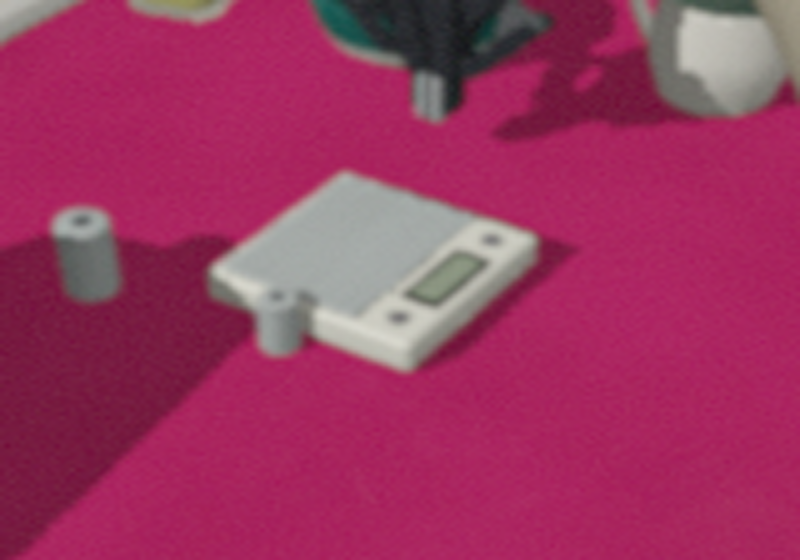

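The display faces the robot, the scale is flat, and its left side is against the post. Lifting the arm clear and checking again, including the bystanders.

>>> {"op": "arm_command", "data": {"rows": "1 0 0 -25 0 0 0;1 0 0 -35 0 0 0;1 0 0 -35 0 0 0;1 0 0 -35 0 0 0;1 0 0 0 0 0 0"}}

```text
time_s: 15.0
position: [0.6561, -0.1758, 0.1712]
tool_rot: [[0.0, 1.0, 0.011], [1.0, -0.0, -0.005], [-0.005, 0.011, -1.0]]
ft_force: [0.7, -0.2, 1.9]
grip_width: -0.0
```

Run:
```python
from h import *
quad('s10')
g=lambda c:ray("scene",(c[0]/5+250,c[1]/4+140),.03)[:2]
P=np.array([g(c) for c in((345,172),(538,237),(408,358),(211,270))]);print(P.round(3),P.mean(0).round(3))
for i in range(4):d=P[i]-P[i-1];print(np.linalg.norm(d).round(3),np.degrees(np.arctan2(d[1],d[0])).round(1))
# bystanders: change against the first pictures
for n in("scene","top"):
    a=cv2.imread(f"pics/{n}0.png")[:,:,::-1];b=eyes.get_image(n)
    boxes={"trivet":(235,295,330,380) if n=="scene" else (175,205,240,272)}
    boxes["mug"]=(372,125,415,170) if n=="scene" else (422,183,465,232)
    for k,(x0,y0,x1,y1) in boxes.items(): print(n,k,"mean diff",np.abs(a[y0:y1,x0:x1].astype(int)-b[y0:y1,x0:x1]).mean().round(1))
s=readout.observe();print(s["time_s"],s["position"].round(3),s["ft_force"].round(1),abs(s["qvel"]).max().round(2))
```

```text
display c [ 0.565 -0.05 ] size [0.044 0.016] long edge deg 88.4  px [339.         208.96969697]
[[ 0.663 -0.107]
 [ 0.545 -0.106]
 [ 0.542  0.018]
 [ 0.663  0.009]] [ 0.603 -0.046]
0.116 -89.9
0.118 179.8
0.125 91.6
0.122 -4.4
scene trivet mean diff 6.9
scene mug mean diff 14.8
top trivet mean diff 31.4
top mug mean diff 10.8
15.15 [ 0.653 -0.175  0.163] [-1.   0.2 -0.8] 1.57
```

```bash
python3 -c "
from h import *
a=eyes.get_image('top')[120:290,150:490,::-1];b=eyes.get_image('scene')[110:390,220:440,::-1]
cv2.imwrite('pics/fin.png',np.hstack([cv2.resize(a,(460,300)),cv2.resize(b,(330,300))]))"
```

```text
(no output)
```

View pics/fin.png

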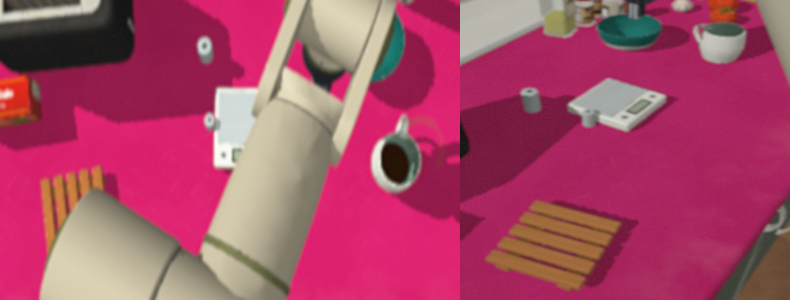

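The trivet and mug are where they were. Those image differences came from the arm covering the trivet in the top view, and from shadow. The scale is square to the front edge and against the post at (210,121). Handing in.

```bash
python3 -c "
from rig import env
print(env.close_job())"
```

```text
the job is handed in; nothing more can be done
None
```

I pushed the scale against the smaller post with the closed fingers and swung it about 88° anticlockwise round the post. Then I backed the arm off, lifted it clear, and handed in at about 15 s of the 51 s; no verdict is reported.

**Final checks**
- **Angle:** the display faces the robot. Its long edge reads 88.4° turned (about 1.6° off square). The corner points mostly agree within 2°, apart from one left-side corner reading that was 4.4° off.
- **Position:** the post is at about (0.01, 0.068) m in the scale's frame, so its left side rests against the post.
- **Flatness and contact:** the scale looks flat. The gripper is about 0.16 m up, clear of everything, and the wrist reads only noise.
- **Bystanders:** the trivet and mug look unmoved. My image-difference check gave high values (31 for the trivet in the top view, 15 for the mug in the scene view). I put these down to the arm covering the trivet and to shadow, after looking at the final picture.

**What went wrong on the way**
- **Fingertip height:** the closed fingertips were level with the TCP, not 17 mm ahead of it. My first push skimmed over the weighing plate without moving the scale, and I redid it lower.
- **Jam:** the scale jammed against the post once, with a wrist force of about 36 N. I relieved it and followed the arc round the post instead.
- **First test:** I did not measure contact between scale and post directly. I infer it from the jam, which came with the scale turned only about 10° and the force pointing through the post.

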